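# Load the jar shaker and switch it on

## Robot

A 7-joint arm with a two-finger parallel gripper is mounted at the origin on the work surface. World frame = base frame: x ahead of the robot, y to its left, z up, the work surface at z = 0. Lengths are in m, angles in rad, forces in N, time in s.
With the tool pointing down it reaches from about 0.4 to 0.85 m from the base axis. Payload 10.4 kg.
Tool frame: the origin (TCP) lies at the very end of the fingers, on their centre line; the grasp point (between the pads) lies 19 mm behind it; z points along the fingers, y is the line along which they close (so a half turn about z gives the same grasp; the last joint's range is limited). The gripper opens to 87 mm and grips with 3 to 60 N. Pads are 19 mm wide; open, the fingers measure 117 mm over their backs; the gripper's body (75 mm by 190 mm) begins 51 mm behind the grasp point.
Start: joints at [-0.023, 0.332, -0.065, 1.46, 0.022, 1.35, -0.088], TCP at [0.625, 0, 0.223] pointing down, gripper open.
Joint ranges: [-2.6, 2.6], [-0.5, 2.12], [-1.47, 1.34], [0.16, 2.42], [-1.27, 4.41], [0.06, 2.06], [-2.6, 2.6]. Speed limits (rad/s): [2.22, 2.22, 2.79, 2.79, 3.14, 3.14, 3.14].

## Interface

Orientations are given as a unit quaternion [x, y, z, w].
In Python, from bench import * gives the robot as it stands.
- The arm moves only by the tool carry_out, never from a script. Its argument "deltas" is a list of rows, each an object with "hand": the finger opening in mm, from 0 to 87; "dp": the shift along the tool's x, y, z each as a share of 250 mm, from -1 to 1, a list of three; "spin": the turn about the tool's z as a share of pi rad, from -1 to 1. In form: [{"hand": hand, "dp": [dx, dy, dz], "spin": spin}, ...]. A call has 1 to 20 rows; each row is the pose to reach, as a shift and turn from the pose commanded when the call began, along the tool's axes at that moment, turning the shorter way round; what a row does not reach only later rows make up. A row lasts 1/10 s, in which the tool goes at most 50 mm and 8.59 degrees, less where a joint would pass 70% of its speed; a pose out of reach is approached as far as the arm can. A call with a number of a shift or a turn outside -1 to 1 is refused whole. A call with a gripper value outside its range is refused whole. The fingers move at their own pace and stop on an object; "force" is the grip in N (left out, the last holds). Time passes only in rows, so rows that repeat a pose let the fingers close. It gives the time, the measured TCP pose, the force, the opening and the grip force at its end, in the units of the state.
- read_state(): the state, without advancing time (a new reading comes with each control period).
- camera(name): name is "scene" or "side" or "wrist"; returns the picture (384x512x3 uint8, red, green, blue); there is no depth.
- get_calibration(name): a dict with "fx", "fy", "cx", "cy" (pixels), "R" (3x3) and "t" (3): a world point X has camera coordinates R X + t; the wrist camera has in their place "mount" (4x4, takes a point from camera to tool coordinates, whose origin is the TCP and whose axes are the flange's). Camera axes: x right, y down, z forward; pixel columns grow to the right and rows downward; lengths in m; the calibration is good to about 2 mm. A picture is of the moment at which its call begins: read the wrist's pose just before it. get_calibration takes no time and is no camera call.
- close_job(): hands the job in; it is judged then, once.
The state is a dict: "time": time; "joint_positions": joint angles; "joint_vel": joint speeds; "joint_torque": joint torques, N m; "ee_pos": TCP position; "eef_rot": TCP orientation; "ft_force": force on the tool from outside, world axes, zero at the start; "torque": the same for the moment, N m; "width": finger opening in m; "grip_force": force on a finger pad.
Only numpy, scipy, OpenCV 4.12 (cv2) and the standard library are available. Lean on these libraries where they do the work, as an engineer would, in place of code of your own. Each camera call takes 0.05 s, during which the arm holds its last target. There are 200 camera calls.

## Task

Stand the two jars upright in the shaker's carrier, one in each cell, setting them down rather than dropping them. Then switch the shaker on at its isolator: press the bar handle down to free it (never force it round while it is up), turn it clockwise, and find by feel the ON slot, where the handle pops fully back up and stays locked; let go of it there. Leave the ball vise, the hammer and the punch stand where they are.

Things in the scene. Friction and masses are not known exactly. Their poses are not given: they have to be found in the camera images.
- jar_a: loose closed glass jar, 56 mm in diameter and 95 mm tall with its steel cap, about 0.3 kg, standing on the table; origin at the centre of its underside, z up its axis
- jar_b: a second jar, the same as jar_a
- shaker: fixed grey jar shaker 130 mm (its x) by 210 mm (its y), 44 mm high, bearing an open aluminium carrier 94 by 178 mm with one dividing wall across the middle, so two cells side by side along y; walls 6 mm thick, each cell 82 mm (x) by 80 mm (y) inside; cell floor 49 mm and rim 89 mm above the table. Origin: centre of its underside
- cell_a (a point): centre of the floor of the carrier's +y cell, 49 mm above the table; a standing jar's origin comes to rest here; its axes are the shaker's
- cell_b (a point): centre of the floor of the carrier's -y cell, likewise
- isolator: fixed grey switch box 140 x 140 x 60 mm on the table; on top a black bar handle turns about the vertical axis through the box's centre. At OFF the handle's narrow nose points along the box's own +y. Origin: centre of its underside, z up. The handle is sprung upward, about 7 N at first and 10 N at the bottom of its 10 mm press; at OFF and at ON it sits fully up in a slot with 0.05 rad of play
- handle_grip (a point): middle of the handle's bar, on the turning axis; its y points along the handle to the nose. The bar is 18 mm wide, 30 mm tall and runs from 60 mm behind the axis (tail) to 48 mm ahead of it, where the nose begins. Fully up, this point is 97 mm above the table, the bar's underside 82 mm, its top 112 mm; fingers fit beside and below the bar. Pressed 8 mm or more the handle is free to turn
- handle_nose (a point): end of the narrow nose (8 mm wide, 22 mm tall), 66 mm from the axis, level with handle_grip. Let go between the slots, the handle rises only about 3 mm, stays 7 mm down, riding under a gate, and keeps its angle. Pushed on from there without holding it down (say from the side), it pops up 7 mm at the ON slot and stops; held fully down it passes under the slot unnoticed
- turn (a joint): angle of the handle in rad: 0 at OFF, growing clockwise seen from above. The ON slot lies somewhere between 1.05 and 1.55, differently each time and not marked; the handle can be turned too far, up to 1.78, where it does not lock
- ball_vise: bystander: round aluminium engraver's ball vise 96 mm across and 82 mm tall, 1.8 kg, with two steel jaws on top; origin at the centre of its underside
- hammer: bystander: small hammer 220 mm long with a wooden handle, lying on the table; origin beneath its middle, x towards its head
- punch_stand: bystander: round black stand 80 mm across and 38 mm tall with short steel punches; origin at the centre of its underside
Mind the look-alikes: they are no part of the job. Leave any yellow look-alike of the isolator alone.

How it is judged:
By the outcome, as a careful person would: the job done as asked, in the order asked, and still so for the second after the job is handed in, with the robot touching nothing.
It also fails if it takes over 58 s, if anything falls off the work surface, if the arm or the gripper's body presses on something with over 40 N, if the wrist force passes 120 N, or if a joint passes its speed limit or range.

## Working session

There is one attempt and no reset: what is moved stays moved. The work goes in short steps, Python scripts to look and compute and a tool call to move; the robot and the scene stay as the last step left them, time stands still between calls to the robot, and variables do not carry over. Pictures are saved under pics/ and viewed, at most 10 in all, crops included, and the job is handed in when it is done.

Besides the shell and the picture viewer there is one more tool, called after ">>>" by a JSON object that holds its "op" and its "data", one argument or row to a line. carry_out: Moves the arm, as the interface text tells. Its arguments: {"type":"object","properties":{"deltas":{"type":"array","items":{"type":"object","properties":{"hand":{"type":"number"},"dp":{"type":"array","items":{"type":"number","minimum":-1,"maximum":1}},"spin":{"type":"number","minimum":-1,"maximum":1}}}},"force":{"type":"number"}},"required":["deltas"]}

```bash
mkdir -p pics; ls
python3 - <<'E'
from bench import *
import cv2,numpy as np
s=read_state();print(s)
for n in ["scene","side","wrist"]:
    cv2.imwrite(f"pics/{n}0.png",camera(n)[:,:,::-1]);print(n,get_calibration(n))
E
```

```text
pics
{'time': 0.0, 'joint_positions': array([-0.02258441,  0.33284364, -0.06472092,  1.46094715,  0.02158148,
        1.34987834, -0.08847476]), 'joint_vel': array([ 1.80059420e-03, -1.07858879e-03, -6.55463138e-04,  2.72811924e-05,
       -6.25883755e-04,  1.07995568e-03,  3.00873753e-03]), 'joint_torque': array([-1.20520472e-04, -6.23245955e+01,  2.44190963e-02, -3.89891267e+01,
       -6.13984605e-02,  3.97891912e-02,  1.87085252e-04]), 'ee_pos': array([6.24616484e-01, 3.64391736e-06, 2.21768825e-01]), 'eef_rot': array([ 7.07090183e-01,  7.07123042e-01, -5.02268088e-04, -4.74420412e-04]), 'ft_force': array([ 0.00348576, -0.23829845,  0.10591731]), 'torque': array([0.00474537, 0.0232166 , 0.00425725]), 'grip_force': 0.0, 'width': 0.08708718194596793}
scene {'fx': 456.73813956381906, 'fy': 456.73813956381906, 'cx': 245.18316578607912, 'cy': 190.4417019358811, 'R': array([[-0.01171651,  0.99985387,  0.01244816],
       [ 0.59927438,  0.01698694, -0.80036346],
       [-0.80045796, -0.0019176 , -0.59938583]]), 't': array([ 0.0347926 , -0.2467784 ,  1.79749963])}
side {'fx': 380.3532838685092, 'fy': 380.3532838685092, 'cx': 252.04628760268278, 'cy': 187.32739303812372, 'R': array([[-9.42784919e-01, -3.33400799e-01, -7.09886060e-04],
       [-2.34577850e-01,  6.64845151e-01, -7.09192610e-01],
       [ 2.36917347e-01, -6.68449574e-01, -7.05014424e-01]]), 't': array([0.49082693, 0.22706245, 1.0006806 ])}
wrist {'fx': 278.94511807247005, 'fy': 278.94511807247005, 'cx': 256.4399192878217, 'cy': 193.42618524412643, 'mount': array([[-8.20926325e-04, -9.56076735e-01, -2.93115340e-01,
         8.07681450e-02],
       [ 9.99998581e-01, -3.53695824e-04, -1.64701312e-03,
        -1.35287517e-03],
       [ 1.47099725e-03, -2.93116276e-01,  9.56075669e-01,
        -1.61922526e-01],
       [ 0.00000000e+00,  0.00000000e+00,  0.00000000e+00,
         1.00000000e+00]])}
```

View pics/scene0.png

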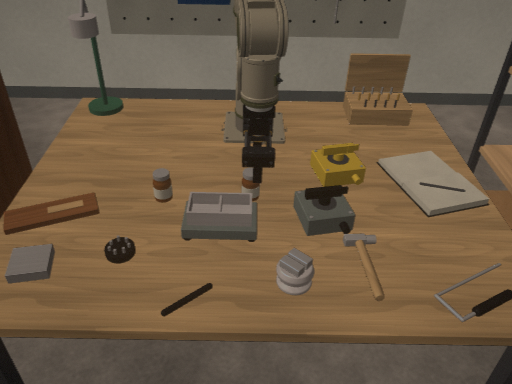

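View pics/side0.png

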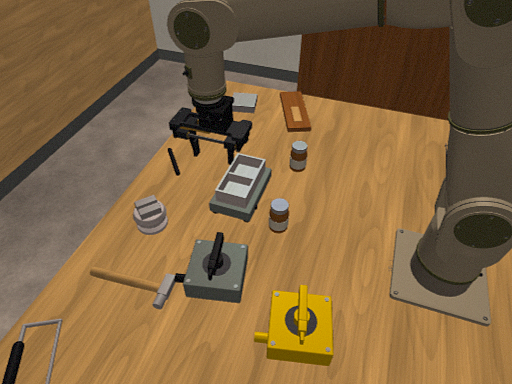

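View pics/wrist0.png

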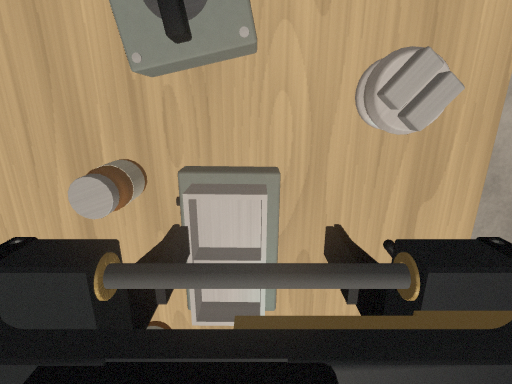

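```bash
cat > h.py <<'E'
from bench import *
import cv2,numpy as np
from scipy.spatial.transform import Rotation as Ro
def cam(n,s=None):
    c=get_calibration(n);K=(c["fx"],c["fy"],c["cx"],c["cy"])
    if n!="wrist": return K,c["R"],np.array(c["t"])
    T=np.eye(4);T[:3,:3]=Ro.from_quat(s["eef_rot"]).as_matrix();T[:3,3]=s["ee_pos"]
    M=np.linalg.inv(T@c["mount"]);return K,M[:3,:3],M[:3,3]
def ray(C,px,z):
    (fx,fy,cx,cy),R,t=C
    d=R.T@np.array([(px[0]-cx)/fx,(px[1]-cy)/fy,1]);o=-R.T@t
    return (o+d*(z-o[2])/d[2]).round(4)
def proj(C,X):
    (fx,fy,cx,cy),R,t=C;p=R@np.array(X)+t;return (p[0]/p[2]*fx+cx,p[1]/p[2]*fy+cy)
E
python3 - <<'E'
from h import *
s=read_state();S=cam("scene");D=cam("side");W=cam("wrist",s)
print("jarA",ray(S,(161.5,173.5),.095),ray(D,(299.5,145.5),.095))
print("jarB",ray(S,(250,172),.095),ray(D,(279,204),.095),ray(W,(94,195),.095))
print("shaker top corners W",[ray(W,p,.044) for p in [(180,168),(280,168),(277,310)]])
print("rim W",[ray(W,p,.089) for p in [(184,184),(267,184),(191,326),(266,320)]])
print("rim S",[ray(S,p,.089) for p in [(191,193),(252,194),(185,214),(257,215)]])
print("iso W .06",[ray(W,p,.06) for p in [(256,43),(132,70)]])
print("nose/tail tops",ray(W,(177,38),.112),ray(S,(305,192),.112),ray(S,(347,189),.112),ray(D,(217,238),.112),ray(D,(212,272),.112))
print("iso S",[ray(S,p,.06) for p in [(295,203),(303,222),(354,217),(343,192)]])
print("iso D",[ray(D,p,.06) for p in [(199,239),(249,244),(243,290),(186,286)]])
print("stub",ray(S,(347,228),.03),ray(D,(180,278),.03),"yellow",ray(S,(340,160),.06),ray(D,(301,320),.06))
E
```

```text
jarA [ 0.4618 -0.2819  0.095 ] [ 0.4575 -0.2824  0.095 ]
jarB [ 0.4459 -0.0162  0.095 ] [ 0.4465 -0.0135  0.095 ] [ 0.4462 -0.0096  0.095 ]
shaker top corners W [array([0.5277, 0.0096, 0.044 ]), array([0.6518, 0.0095, 0.044 ]), array([ 0.6525, -0.2016,  0.044 ])]
rim W [array([0.5434, 0.0012, 0.089 ]), array([0.6342, 0.0012, 0.089 ]), array([ 0.5378, -0.1892,  0.089 ]), array([ 0.6348, -0.1796,  0.089 ])]
rim S [array([ 0.5481, -0.1844,  0.089 ]), array([ 0.5479, -0.01  ,  0.089 ]), array([ 0.642 , -0.1906,  0.089 ]), array([0.641 , 0.0035, 0.089 ])]
iso W .06 [array([0.6223, 0.1454, 0.06  ]), array([0.4895, 0.1197, 0.06  ])]
nose/tail tops [0.5536 0.1391 0.112 ] [0.5647 0.1378 0.112 ] [0.5473 0.2582 0.112 ] [0.5552 0.163  0.112 ] [0.5274 0.257  0.112 ]
iso S [array([0.5493, 0.1151, 0.06  ]), array([0.6329, 0.1307, 0.06  ]), array([0.6078, 0.2753, 0.06  ]), array([0.4923, 0.263 , 0.06  ])]
iso D [array([0.6178, 0.1462, 0.06  ]), array([0.4875, 0.1175, 0.06  ]), array([0.4554, 0.2486, 0.06  ]), array([0.5874, 0.2839, 0.06  ])]
stub [0.6205 0.258  0.03  ] [0.6233 0.2537 0.03  ] yellow [0.3163 0.2812 0.06  ] [0.3075 0.2754 0.06  ]
```

>>> {"op": "carry_out", "data": {
  "deltas": [
    {"hand": 87, "dp": [0.32, -0.38, -0.4], "spin": 0},
    {"hand": 87, "dp": [0.32, -0.38, -0.4], "spin": 0},
    {"hand": 87, "dp": [0.32, -0.38, -0.4], "spin": 0},
    {"hand": 87, "dp": [0.32, -0.38, -0.4], "spin": 0},
    {"hand": 87, "dp": [0.32, -0.38, -0.4], "spin": 0},
    {"hand": 87, "dp": [0.32, -0.38, -0.4], "spin": 0}
  ]
}}

```text
time: 0.75
ee_pos: [0.5302, 0.0789, 0.3214]
eef_rot: [0.708, 0.707, -0.001, -0.0]
ft_force: [-0.4, -1.3, -1.2]
width: 0.0868
grip_force: 0.0
```

Run:
```python
from h import *
import pickle
s=read_state();im=camera("wrist")[:,:,::-1].copy();cv2.imwrite("pics/wrist1.png",im);pickle.dump(s,open("s1.pkl","wb"))
print(s["time"],s["ee_pos"],s["eef_rot"])
cv2.imwrite("pics/wrist1b.png",cv2.resize(im,None,fx=1.56,fy=1.56,interpolation=cv2.INTER_CUBIC))
```

```text
0.75 [0.53022666 0.07891716 0.32140105] [ 7.07506909e-01  7.06706073e-01 -6.93285738e-04 -1.42499645e-04]
```

View pics/wrist1b.png

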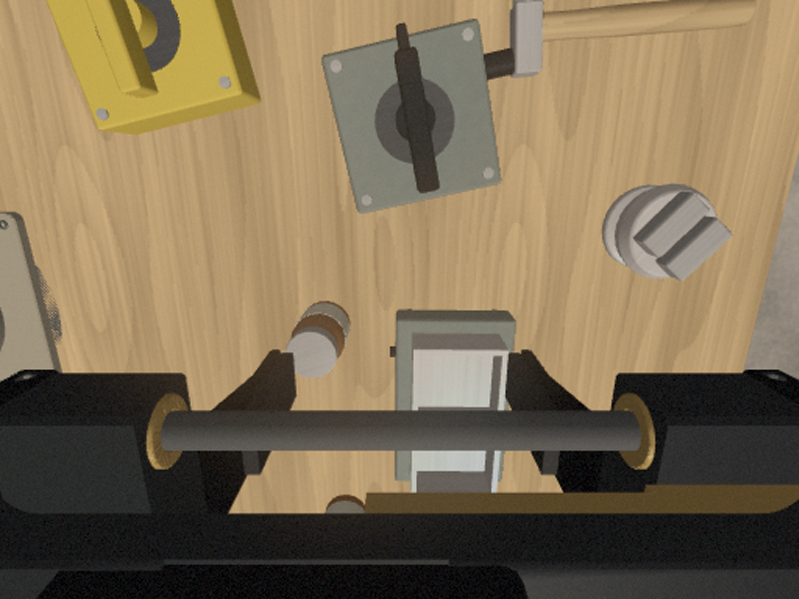

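Run:
```python
from h import *
import pickle
s=pickle.load(open("s1.pkl","rb"));W=cam("wrist",s);k=799/512
im=cv2.imread("pics/wrist1.png")
r=lambda p,z:ray(W,(p[0]/k,p[1]/k),z)
c=[r(p,.06)[:2] for p in [(322,57),(474,20),(501,182),(361,212)]]
print("iso",c,np.mean(c,0),[np.linalg.norm(c[i]-c[i-1]).round(4) for i in range(4)])
e=[c[1]-c[0],c[2]-c[3]];print("yaw",[np.arctan2(v[1],v[0]) for v in e],[np.arctan2(-v[0],v[1]) for v in [c[0]-c[3],c[1]-c[2]]])
# bar mask
hsv=cv2.cvtColor(im,cv2.COLOR_BGR2HSV)
m=((im.max(2)<55)).astype(np.uint8);m[:10]=0;m[130:]=0;m[:,:235]=0;m[:,300:]=0
n,l,st,ce=cv2.connectedComponentsWithStats(m);print(st[1:],ce[1:])
n0,t0=r((402,24),.108),r((429,191),.112);print("nose,tail",n0,t0,np.linalg.norm(n0-t0))
d=(n0-t0)[:2];d/=np.linalg.norm(d);print("axis from tail",t0[:2]+d*.06,"yaw",np.arctan2(-d[0],d[1]))
print("disc",r((415,121),.062))
cap=((hsv[...,1]<40)&(hsv[...,2]>120)).astype(np.uint8);cap[:205]=0;cap[245:]=0;cap[:,:185]=0;cap[:,220:]=0
n,l,st,ce=cv2.connectedComponentsWithStats(cap);print("cap",st[1:],[ray(W,x,.095) for x in ce[1:]])
print("hammer head",r((526,38),.02),"shaker",r((396,312),.044),r((515,312),.044), r((413,337),.089),r((507,337),.089),"stub",r((490,64),.03))
```

```text
iso [array([0.4604, 0.252 ]), array([0.5909, 0.2797]), array([0.6225, 0.1471]), array([0.4905, 0.1197])] [0.541075 0.199625] [np.float64(0.1357), np.float64(0.1334), np.float64(0.1363), np.float64(0.1348)]
yaw [np.float64(0.20915626428800962), np.float64(0.20466921685144995)] [np.float64(0.22370527710280305), np.float64(0.23394708217784127)]
[[260  31   1   1   1]
 [262  31   1   1   1]
 [253  37   1   1   1]
 [253  39   1   1   1]
 [254  41   1   1   1]
 [260  40   1   1   1]
 [254  45   1   1   1]
 [259  44   1   1   1]
 [268  44   1   1   1]
 [254  47  25  58 530]
 [268  47   1   1   1]
 [260  49   1   1   1]
 [264  49   2   2   2]
 [254  76   1   2   2]
 [256  79   1   2   2]
 [254  80   1   1   1]
 [258  81   1   1   1]
 [255  82   2   1   2]
 [270  96   2   2   2]
 [272  98   2   2   2]
 [275 100   3   1   3]
 [270 102   1   1   1]
 [265 106   1   1   1]
 [267 106   1   1   1]
 [273 108   1   1   1]
 [266 110   1   2   2]] [[260.          31.        ]
 [262.          31.        ]
 [253.          37.        ]
 [253.          39.        ]
 [254.          41.        ]
 [260.      
[... 290 characters left out ...]
    80.        ]
 [258.          81.        ]
 [255.5         82.        ]
 [270.5         96.5       ]
 [272.5         98.5       ]
 [276.         100.        ]
 [270.         102.        ]
 [265.         106.        ]
 [267.         106.        ]
 [273.         108.        ]
 [266.         110.5       ]]
nose,tail [0.5297 0.2636 0.108 ] [0.552  0.1416 0.112 ] 0.12408581707834303
axis from tail [0.54121153 0.20062211] yaw 0.1807910445920638
disc [0.5414 0.2001 0.062 ]
cap [[185 213  31  29 694]] [array([ 0.4425, -0.0119,  0.095 ])]
hammer head [0.6462 0.2761 0.02  ] shaker [0.5233 0.0135 0.044 ] [0.6497 0.0133 0.044 ] [0.5403 0.0029 0.089 ] [0.6315 0.0028 0.089 ] stub [0.6119 0.2523 0.03  ]
```

>>> {"op": "carry_out", "data": {
  "deltas": [
    {"hand": 87, "dp": [-0.364, -0.34, 0.5], "spin": 0},
    {"hand": 87, "dp": [-0.364, -0.34, 0.5], "spin": 0},
    {"hand": 87, "dp": [-0.364, -0.34, 0.5], "spin": 0},
    {"hand": 87, "dp": [-0.364, -0.34, 0.5], "spin": 0},
    {"hand": 87, "dp": [-0.364, -0.34, 0.5], "spin": 0},
    {"hand": 87, "dp": [-0.364, -0.34, 0.5], "spin": 0}
  ]
}}

```text
time: 1.4
ee_pos: [0.4451, -0.0116, 0.197]
eef_rot: [0.708, 0.706, -0.0, -0.001]
ft_force: [1.0, 0.4, 1.4]
width: 0.0873
grip_force: 0.0
```

Run:
```python
from h import *
s=read_state();print(s["ee_pos"]);a=camera("wrist")[:,:,::-1];b=camera("scene")[:,:,::-1]
cv2.imwrite("pics/m2.png",np.hstack([a[:,100:400],cv2.resize(b[120:280,130:380],(500,320))[:,:].copy() if 0 else np.vstack([cv2.resize(b[120:280,130:380],(480,307)),np.zeros((77,480,3),np.uint8)])]))
```

```text
[ 0.44513096 -0.01159572  0.19699194]
```

View pics/m2.png

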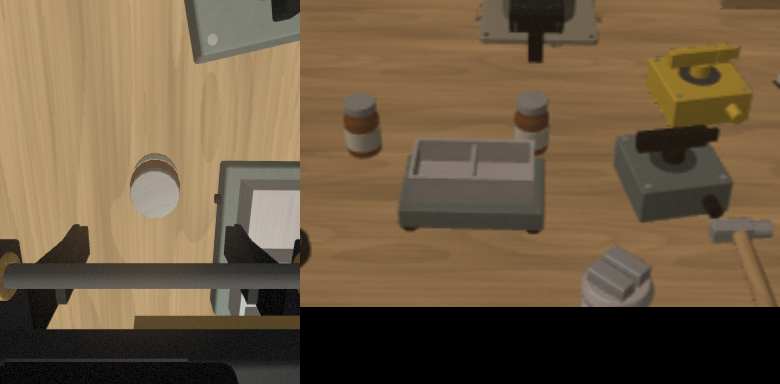

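>>> {"op": "carry_out", "data": {
  "deltas": [
    {"hand": 87, "dp": [0, 0, 0.2], "spin": 0},
    {"hand": 87, "dp": [0, 0, 0.4], "spin": 0},
    {"hand": 87, "dp": [0, 0, 0.58], "spin": 0},
    {"hand": 87, "dp": [0, 0, 0.58], "spin": 0},
    {"hand": 87, "dp": [0, 0, 0.58], "spin": 0},
    {"hand": 40, "dp": [0, 0, 0.58], "spin": 0},
    {"hand": 40, "dp": [0, 0, 0.58], "spin": 0},
    {"hand": 40, "dp": [0, 0, 0.58], "spin": 0},
    {"hand": 40, "dp": [0, 0, 0.58], "spin": 0},
    {"hand": 40, "dp": [0, 0, 0.58], "spin": 0}
  ],
  "force": 25
}}

```text
time: 2.5
ee_pos: [0.4447, -0.011, 0.0529]
eef_rot: [0.707, 0.707, -0.0, -0.0]
ft_force: [-4.5, -0.1, 6.8]
width: 0.0549
grip_force: 25.4
```

>>> {"op": "carry_out", "data": {
  "deltas": [
    {"hand": 40, "dp": [0, 0, -0.2], "spin": 0},
    {"hand": 40, "dp": [0, 0, -0.4], "spin": 0},
    {"hand": 40, "dp": [-0.02, 0.05, -0.48], "spin": 0},
    {"hand": 40, "dp": [-0.06, 0.2, -0.48], "spin": 0},
    {"hand": 40, "dp": [-0.1, 0.35, -0.48], "spin": 0},
    {"hand": 40, "dp": [-0.14, 0.5, -0.48], "spin": 0},
    {"hand": 40, "dp": [-0.164, 0.577, -0.48], "spin": 0},
    {"hand": 40, "dp": [-0.164, 0.577, -0.48], "spin": 0},
    {"hand": 40, "dp": [-0.164, 0.577, -0.4], "spin": 0},
    {"hand": 40, "dp": [-0.164, 0.577, -0.32], "spin": 0},
    {"hand": 40, "dp": [-0.164, 0.577, -0.24], "spin": 0},
    {"hand": 40, "dp": [-0.164, 0.577, -0.22], "spin": 0},
    {"hand": 40, "dp": [-0.164, 0.577, -0.22], "spin": 0},
    {"hand": 40, "dp": [-0.164, 0.577, -0.22], "spin": 0}
  ]
}}

```text
time: 3.9
ee_pos: [0.5896, -0.0519, 0.1086]
eef_rot: [0.707, 0.707, 0.0, 0.0]
ft_force: [0.0, -0.3, -3.3]
width: 0.0551
grip_force: 25.0
```

Run:
```python
from h import *
s=read_state();print(s["ee_pos"],s["ft_force"]);a=camera("side")[:,:,::-1];b=camera("scene")[:,:,::-1]
cv2.imwrite("pics/m3.png",np.hstack([cv2.resize(a[120:240,180:320],(400,343)),cv2.resize(b[150:253,160:280],(400,343))]))
```

```text
[ 0.5896208  -0.05191172  0.10856539] [ 0.04286066 -0.26878966 -3.26451618]
```

View pics/m3.png

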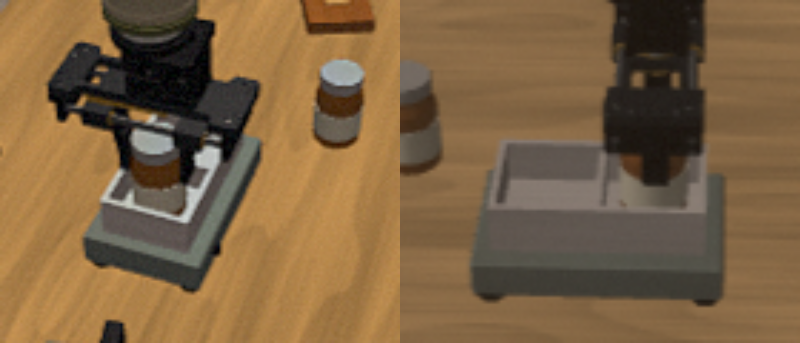

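>>> {"op": "carry_out", "data": {
  "deltas": [
    {"hand": 40, "dp": [0, 0, 0.01], "spin": 0},
    {"hand": 40, "dp": [0, 0, 0.018], "spin": 0},
    {"hand": 40, "dp": [0, 0, 0.026], "spin": 0},
    {"hand": 40, "dp": [0, 0, 0.026], "spin": 0}
  ]
}}

```text
time: 4.4
ee_pos: [0.5896, -0.052, 0.1029]
eef_rot: [0.707, 0.707, 0.0, 0.0]
ft_force: [-7.1, -0.9, 12.3]
width: 0.0553
grip_force: 25.1
```

>>> {"op": "carry_out", "data": {
  "deltas": [
    {"hand": 70, "dp": [0, 0, 0.024], "spin": 0},
    {"hand": 80, "dp": [0, 0, 0.024], "spin": 0},
    {"hand": 80, "dp": [0, 0, 0.024], "spin": 0},
    {"hand": 80, "dp": [0, 0, -0.05], "spin": 0},
    {"hand": 80, "dp": [0, 0, -0.2], "spin": 0},
    {"hand": 87, "dp": [0, 0, -0.32], "spin": 0},
    {"hand": 87, "dp": [-0.2, -0.11, -0.32], "spin": 0},
    {"hand": 87, "dp": [-0.92, -0.518, -0.32], "spin": 0},
    {"hand": 87, "dp": [-0.92, -0.518, -0.32], "spin": 0},
    {"hand": 87, "dp": [-0.92, -0.518, -0.32], "spin": 0},
    {"hand": 87, "dp": [-0.92, -0.518, -0.32], "spin": 0},
    {"hand": 87, "dp": [-0.92, -0.518, -0.32], "spin": 0},
    {"hand": 87, "dp": [-0.92, -0.518, -0.32], "spin": 0}
  ]
}}

```text
time: 5.7
ee_pos: [0.4586, -0.2846, 0.1815]
eef_rot: [0.709, 0.705, -0.0, 0.001]
ft_force: [0.0, 0.5, 1.0]
width: 0.087
grip_force: 0.0
```

Run:
```python
from h import *
s=read_state();im=camera("wrist");W=cam("wrist",s);hsv=cv2.cvtColor(im,cv2.COLOR_RGB2HSV)
print(s["ee_pos"],proj(W,(.46,-.282,.095)))
cap=((hsv[...,1]<40)&(hsv[...,2]>120)).astype(np.uint8);cap[250:]=0
n,l,st,ce=cv2.connectedComponentsWithStats(cap)
for i in range(1,n):
    if st[i][4]>300:print(st[i],ce[i],ray(W,ce[i],.095))
cv2.imwrite("pics/w4.png",im[:,:,::-1])
```

```text
[ 0.45855557 -0.28458808  0.18153792] (np.float64(259.8173519026015), np.float64(195.38219873152005))
[  320     0   160   108 11554] [391.03011944  54.59650338] [ 0.5662 -0.1633  0.095 ]
[ 228  173   52   49 1993] [253.57852484 197.0366282 ] [ 0.4542 -0.2836  0.095 ]
```

>>> {"op": "carry_out", "data": {
  "deltas": [
    {"hand": 87, "dp": [0, -0.012, 0.2], "spin": 0},
    {"hand": 87, "dp": [0, -0.012, 0.4], "spin": 0},
    {"hand": 87, "dp": [0, -0.012, 0.514], "spin": 0},
    {"hand": 87, "dp": [0, -0.012, 0.514], "spin": 0},
    {"hand": 87, "dp": [0, -0.012, 0.514], "spin": 0},
    {"hand": 40, "dp": [0, -0.012, 0.514], "spin": 0},
    {"hand": 40, "dp": [0, -0.012, 0.514], "spin": 0},
    {"hand": 40, "dp": [0, -0.012, 0.514], "spin": 0},
    {"hand": 40, "dp": [0, -0.012, 0.514], "spin": 0},
    {"hand": 40, "dp": [0, -0.012, 0.514], "spin": 0}
  ],
  "force": 25
}}

```text
time: 6.75
ee_pos: [0.4566, -0.2821, 0.0529]
eef_rot: [0.707, 0.707, -0.0, -0.0]
ft_force: [-3.9, -0.1, 4.7]
width: 0.0548
grip_force: 25.3
```

>>> {"op": "carry_out", "data": {
  "deltas": [
    {"hand": 40, "dp": [0, 0, -0.2], "spin": 0},
    {"hand": 40, "dp": [0, 0, -0.4], "spin": 0},
    {"hand": 40, "dp": [0.05, 0.05, -0.48], "spin": 0},
    {"hand": 40, "dp": [0.18, 0.16, -0.48], "spin": 0},
    {"hand": 40, "dp": [0.32, 0.28, -0.48], "spin": 0},
    {"hand": 40, "dp": [0.45, 0.4, -0.48], "spin": 0},
    {"hand": 40, "dp": [0.55, 0.5, -0.48], "spin": 0},
    {"hand": 40, "dp": [0.572, 0.53, -0.48], "spin": 0},
    {"hand": 40, "dp": [0.572, 0.53, -0.48], "spin": 0},
    {"hand": 40, "dp": [0.572, 0.53, -0.4], "spin": 0},
    {"hand": 40, "dp": [0.572, 0.53, -0.32], "spin": 0},
    {"hand": 40, "dp": [0.572, 0.53, -0.24], "spin": 0},
    {"hand": 40, "dp": [0.572, 0.53, -0.22], "spin": 0},
    {"hand": 40, "dp": [0.572, 0.53, -0.22], "spin": 0}
  ]
}}

```text
time: 8.15
ee_pos: [0.588, -0.1402, 0.107]
eef_rot: [0.708, 0.707, -0.001, -0.001]
ft_force: [-0.4, -0.3, -4.1]
width: 0.0551
grip_force: 25.0
```

Run:
```python
from h import *
s=read_state();print(s["ee_pos"],s["ft_force"]);a=camera("side")[:,:,::-1];b=camera("scene")[:,:,::-1]
cv2.imwrite("pics/m5.png",np.hstack([cv2.resize(a[120:240,180:320],(400,343)),cv2.resize(b[150:253,160:280],(400,343))]))
```

```text
[ 0.58801837 -0.14021813  0.10697315] [-0.40360008 -0.26715037 -4.14589347]
```

View pics/m5.png

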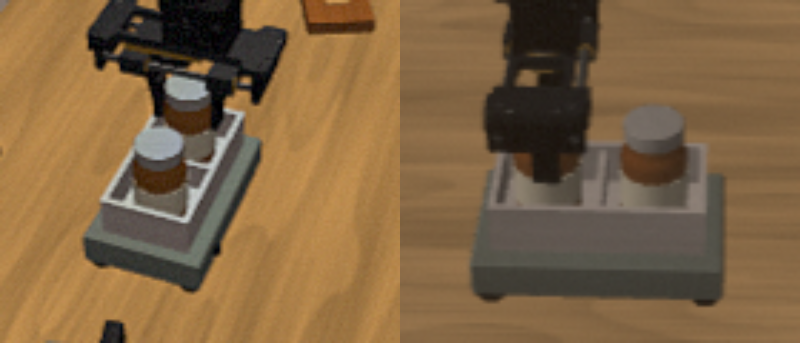

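>>> {"op": "carry_out", "data": {
  "deltas": [
    {"hand": 40, "dp": [0, 0, 0.008], "spin": 0},
    {"hand": 40, "dp": [0, 0, 0.016], "spin": 0},
    {"hand": 40, "dp": [0, 0, 0.021], "spin": 0},
    {"hand": 40, "dp": [0, 0, 0.021], "spin": 0}
  ]
}}

```text
time: 8.65
ee_pos: [0.5895, -0.1391, 0.103]
eef_rot: [0.707, 0.707, 0.0, 0.0]
ft_force: [-2.6, -0.2, 2.0]
width: 0.0551
grip_force: 25.0
```

>>> {"op": "carry_out", "data": {
  "deltas": [
    {"hand": 70, "dp": [0, 0, 0.021], "spin": 0},
    {"hand": 80, "dp": [0, 0, 0.021], "spin": 0},
    {"hand": 80, "dp": [0, 0, 0.021], "spin": 0},
    {"hand": 80, "dp": [0, 0, -0.05], "spin": 0},
    {"hand": 80, "dp": [0, 0, -0.2], "spin": 0},
    {"hand": 80, "dp": [0, 0, -0.4], "spin": 0},
    {"hand": 70, "dp": [0.1, 0, -0.48], "spin": 0},
    {"hand": 60, "dp": [0.3, 0, -0.48], "spin": -0.064},
    {"hand": 60, "dp": [0.5, -0.05, -0.48], "spin": -0.064},
    {"hand": 60, "dp": [0.7, -0.1, -0.48], "spin": -0.064},
    {"hand": 60, "dp": [0.9, -0.19, -0.48], "spin": -0.064},
    {"hand": 60, "dp": [1.0, -0.19, -0.48], "spin": -0.064},
    {"hand": 60, "dp": [1.0, -0.19, -0.48], "spin": -0.064},
    {"hand": 60, "dp": [1.0, -0.19, -0.48], "spin": -0.064}
  ]
}}

```text
time: 10.05
ee_pos: [0.5419, 0.1115, 0.2227]
eef_rot: [0.632, 0.775, 0.0, 0.0]
ft_force: [0.7, -1.6, 0.5]
width: 0.06
grip_force: 0.0
```

Run:
```python
from h import *
s=read_state();R=Ro.from_quat(s["eef_rot"]).as_matrix()
im=camera("wrist");a=camera("side")[:,:,::-1];print(s["ee_pos"],R[:,0])
for z in (.16,.08):print((R.T@(np.array([.541,.2,z])-s["ee_pos"])/.25).round(3))
cv2.imwrite("pics/m6.png",np.hstack([cv2.resize(im[:250,100:400,::-1],(412,343)),cv2.resize(a[120:300,180:320],(267,343))]))
import pickle;pickle.dump(s,open("s6.pkl","wb"));cv2.imwrite("pics/w6.png",im[:,:,::-1])
```

```text
[0.54193186 0.1115262  0.2226826 ] [-2.01226939e-01  9.79544636e-01 -1.56252124e-04]
[0.347 0.067 0.251]
[0.347 0.067 0.571]
```

View pics/m6.png

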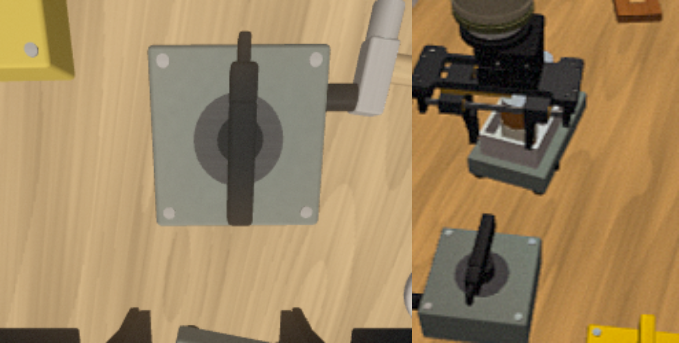

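Run:
```python
from h import *
import pickle
s=pickle.load(open("s6.pkl","rb"));W=cam("wrist",s);k=1.373
r=lambda p,z:ray(W,(100+p[0]/k,p[1]/k),z)
c=[r(p,.06) for p in [(149,45),(328,44),(319,223),(158,225)]];print("box mid",np.mean(c,0),[np.linalg.norm(c[i]-c[i-1]).round(3) for i in range(4)])
print("disc",r((239,138),.061));n,t=r((244,33),.108),r((241,224),.112);d=(n-t)[:2];L=np.linalg.norm(d);d/=L
ax=t[:2]+d*.06;print(n,t,L,ax,"yaw",np.arctan2(-d[0],d[1]))
R=Ro.from_quat(s["eef_rot"]).as_matrix()
print((R.T@(np.r_[ax,.08]-s["ee_pos"])/.25).round(3))
```

```text
box mid [0.541425 0.200575 0.06    ] [np.float64(0.137), np.float64(0.135), np.float64(0.136), np.float64(0.138)]
disc [0.5415 0.2022 0.061 ]
[0.5282 0.2631 0.108 ] [0.553  0.1432 0.112 ] 0.12243794346525101 [0.5408469 0.2019563] yaw 0.20396282087339032
[0.355 0.068 0.571]
```

>>> {"op": "carry_out", "data": {
  "deltas": [
    {"hand": 60, "dp": [0.18, 0.034, 0.1], "spin": 0},
    {"hand": 60, "dp": [0.352, 0.068, 0.2], "spin": 0},
    {"hand": 60, "dp": [0.352, 0.068, 0.3], "spin": 0},
    {"hand": 60, "dp": [0.352, 0.068, 0.42], "spin": 0},
    {"hand": 60, "dp": [0.352, 0.068, 0.52], "spin": 0},
    {"hand": 60, "dp": [0.352, 0.068, 0.57], "spin": 0},
    {"hand": 60, "dp": [0.352, 0.068, 0.57], "spin": 0},
    {"hand": 10, "dp": [0.352, 0.068, 0.57], "spin": 0},
    {"hand": 10, "dp": [0.352, 0.068, 0.57], "spin": 0},
    {"hand": 10, "dp": [0.352, 0.068, 0.57], "spin": 0},
    {"hand": 10, "dp": [0.352, 0.068, 0.57], "spin": 0},
    {"hand": 10, "dp": [0.352, 0.068, 0.57], "spin": 0},
    {"hand": 10, "dp": [0.352, 0.068, 0.57], "spin": 0},
    {"hand": 10, "dp": [0.352, 0.068, 0.57], "spin": 0}
  ],
  "force": 40
}}

```text
time: 11.55
ee_pos: [0.5424, 0.201, 0.0808]
eef_rot: [0.633, 0.774, 0.002, 0.001]
ft_force: [5.9, 2.0, -0.1]
width: 0.0317
grip_force: 40.0
```

>>> {"op": "carry_out", "data": {
  "deltas": [
    {"hand": 50, "dp": [0, 0, 0], "spin": 0},
    {"hand": 50, "dp": [0, 0, 0], "spin": 0},
    {"hand": 50, "dp": [0, 0, -0.026], "spin": 0},
    {"hand": 50, "dp": [0, 0, -0.026], "spin": 0},
    {"hand": 10, "dp": [0, 0, -0.026], "spin": 0},
    {"hand": 10, "dp": [0, 0, -0.026], "spin": 0},
    {"hand": 10, "dp": [0, 0, -0.026], "spin": 0},
    {"hand": 10, "dp": [0, 0, -0.026], "spin": 0},
    {"hand": 10, "dp": [0, 0, -0.026], "spin": 0}
  ]
}}

```text
time: 12.45
ee_pos: [0.542, 0.2009, 0.0865]
eef_rot: [0.633, 0.774, 0.001, 0.001]
ft_force: [17.8, 4.7, -13.7]
width: 0.0181
grip_force: 10.1
```

>>> {"op": "carry_out", "data": {
  "deltas": [
    {"hand": 10, "dp": [0, 0, 0], "spin": 0},
    {"hand": 10, "dp": [0, 0, 0], "spin": 0},
    {"hand": 10, "dp": [0, 0, 0], "spin": 0}
  ]
}}

```text
time: 12.75
ee_pos: [0.5423, 0.2009, 0.0864]
eef_rot: [0.633, 0.774, 0.001, 0.001]
ft_force: [7.8, 1.8, -6.0]
width: 0.0177
grip_force: 40.0
```

>>> {"op": "carry_out", "data": {
  "deltas": [
    {"hand": 10, "dp": [0, 0.004, 0.01], "spin": 0},
    {"hand": 10, "dp": [0, 0.004, 0.02], "spin": 0},
    {"hand": 10, "dp": [0, 0.004, 0.03], "spin": 0},
    {"hand": 10, "dp": [0, 0.004, 0.038], "spin": 0},
    {"hand": 10, "dp": [0, 0.004, 0.038], "spin": 0}
  ]
}}

```text
time: 13.25
ee_pos: [0.5424, 0.201, 0.0775]
eef_rot: [0.633, 0.774, 0.001, 0.0]
ft_force: [0.9, -0.8, 7.8]
width: 0.0177
grip_force: 40.0
```

>>> {"op": "carry_out", "data": {
  "deltas": [
    {"hand": 10, "dp": [0, 0, 0.003], "spin": 0},
    {"hand": 10, "dp": [0, 0, 0.003], "spin": 0.015},
    {"hand": 10, "dp": [0, 0, 0.003], "spin": 0.03},
    {"hand": 10, "dp": [0, 0, 0.003], "spin": 0.03}
  ]
}}

```text
time: 13.65
ee_pos: [0.5425, 0.2011, 0.077]
eef_rot: [0.669, 0.743, 0.001, 0.0]
ft_force: [-0.3, -0.8, 7.3]
width: 0.0178
grip_force: 40.0
```

Run:
```python
from h import *
s=read_state();R=Ro.from_quat(s["eef_rot"]).as_matrix();print(s["ee_pos"],s["ft_force"],s["torque"],np.arctan2(-R[0,0],R[1,0]))
```

```text
[0.54248548 0.20105751 0.07703857] [-0.29618796 -0.75267808  7.32492678] [-0.19423589  0.27922263 -0.05549607] 0.10501354984437587
```

>>> {"op": "carry_out", "data": {
  "deltas": [
    {"hand": 10, "dp": [0, 0, 0], "spin": 0.03},
    {"hand": 10, "dp": [0, 0, 0], "spin": 0.06},
    {"hand": 10, "dp": [0, 0, 0], "spin": 0.09},
    {"hand": 10, "dp": [0, 0, 0], "spin": 0.12},
    {"hand": 10, "dp": [0, 0, 0], "spin": 0.15},
    {"hand": 10, "dp": [0, 0, 0], "spin": 0.18},
    {"hand": 10, "dp": [0, 0, 0], "spin": 0.21},
    {"hand": 10, "dp": [0, 0, 0], "spin": 0.24},
    {"hand": 10, "dp": [0, 0, 0], "spin": 0.27},
    {"hand": 10, "dp": [0, 0, 0], "spin": 0.27}
  ]
}}

```text
time: 14.65
ee_pos: [0.543, 0.201, 0.0772]
eef_rot: [0.916, 0.401, 0.001, 0.0]
ft_force: [1.7, -0.5, 8.5]
width: 0.0177
grip_force: 40.0
```

Run:
```python
from h import *
s=read_state();R=Ro.from_quat(s["eef_rot"]).as_matrix();print(s["ee_pos"],s["ft_force"],s["torque"],np.arctan2(-R[0,0],R[1,0]))
```

```text
[0.54296917 0.20095086 0.07724495] [ 1.68320302 -0.5445808   8.45301078] [-0.11151125  0.0029719  -0.02085597] -0.7451626344851818
```

>>> {"op": "carry_out", "data": {
  "deltas": [
    {"hand": 36, "dp": [0, 0, 0], "spin": 0},
    {"hand": 36, "dp": [0, 0, 0], "spin": 0},
    {"hand": 36, "dp": [0, 0, -0.02], "spin": 0},
    {"hand": 36, "dp": [0.05, 0, -0.02], "spin": 0},
    {"hand": 36, "dp": [0.1, 0, -0.02], "spin": 0},
    {"hand": 36, "dp": [0.144, 0, -0.02], "spin": 0},
    {"hand": 24, "dp": [0.144, 0, -0.02], "spin": 0},
    {"hand": 22, "dp": [0.144, 0, -0.02], "spin": 0},
    {"hand": 22, "dp": [0.144, 0, -0.02], "spin": 0}
  ]
}}

```text
time: 15.55
ee_pos: [0.5658, 0.2268, 0.0809]
eef_rot: [0.915, 0.403, -0.0, 0.0]
ft_force: [0.5, -0.2, -0.7]
width: 0.024
grip_force: 0.0
```

```bash
cat > st.py <<'E'
from h import *
s=read_state();R=Ro.from_quat(s["eef_rot"]).as_matrix();print(s["ee_pos"],"F tool",(R.T@s["ft_force"]).round(2),s["torque"].round(3),"yaw",np.arctan2(-R[0,0],R[1,0]).round(4),s["width"])
E
python3 st.py; python3 -c "
import numpy as np
for d in np.arange(.03,.64,.03): print(d.round(2),(.144*(np.cos(d)-1)).round(4),(.144*np.sin(d)).round(4),(d/np.pi).round(4))"
```

```text
[0.56582251 0.22679245 0.08088778] F tool [0.15 0.52 0.71] [-0.057  0.099  0.025] yaw -0.7418 0.02400302471631186
0.03 -0.0001 0.0043 0.0095
0.06 -0.0003 0.0086 0.0191
0.09 -0.0006 0.0129 0.0286
0.12 -0.001 0.0172 0.0382
0.15 -0.0016 0.0215 0.0477
0.18 -0.0023 0.0258 0.0573
0.21 -0.0032 0.03 0.0668
0.24 -0.0041 0.0342 0.0764
0.27 -0.0052 0.0384 0.0859
0.3 -0.0064 0.0426 0.0955
0.33 -0.0078 0.0467 0.105
0.36 -0.0092 0.0507 0.1146
0.39 -0.0108 0.0547 0.1241
0.42 -0.0125 0.0587 0.1337
0.45 -0.0143 0.0626 0.1432
0.48 -0.0163 0.0665 0.1528
0.51 -0.0183 0.0703 0.1623
0.54 -0.0205 0.074 0.1719
0.57 -0.0228 0.0777 0.1814
0.6 -0.0252 0.0813 0.191
0.63 -0.0276 0.0848 0.2005
```

>>> {"op": "carry_out", "data": {
  "deltas": [
    {"hand": 22, "dp": [0, 0.0043, 0], "spin": 0.0095},
    {"hand": 22, "dp": [-0.0003, 0.0086, 0], "spin": 0.019},
    {"hand": 22, "dp": [-0.0006, 0.0129, 0], "spin": 0.0286},
    {"hand": 22, "dp": [-0.001, 0.0172, 0], "spin": 0.038},
    {"hand": 22, "dp": [-0.0016, 0.0215, 0], "spin": 0.048},
    {"hand": 22, "dp": [-0.0016, 0.0215, 0], "spin": 0.048}
  ]
}}

```text
time: 16.15
ee_pos: [0.5696, 0.2235, 0.081]
eef_rot: [0.943, 0.332, -0.0, -0.0]
ft_force: [-3.5, 0.8, 1.1]
width: 0.0222
grip_force: 1.5
```

```bash
python3 st.py
```

```text
[0.56963109 0.22354668 0.08101999] F tool [-2.24 -2.82 -1.1 ] [0.197 0.849 0.06 ] yaw -0.8937 0.022167747023013707
```

>>> {"op": "carry_out", "data": {
  "deltas": [
    {"hand": 22, "dp": [0, 0.0043, 0], "spin": 0.0095},
    {"hand": 22, "dp": [-0.0003, 0.0086, 0], "spin": 0.019},
    {"hand": 22, "dp": [-0.0006, 0.0129, 0], "spin": 0.0286},
    {"hand": 22, "dp": [-0.0006, 0.0129, 0], "spin": 0.0286}
  ]
}}

```text
time: 16.55
ee_pos: [0.5719, 0.2208, 0.0811]
eef_rot: [0.957, 0.289, 0.0, 0.0]
ft_force: [-3.6, 1.8, 1.0]
width: 0.0219
grip_force: 1.5
```

```bash
python3 st.py
```

```text
[0.57189695 0.22079799 0.08108628] F tool [-2.02 -3.53 -0.97] [0.349 0.749 0.064] yaw -0.9838 0.02192289395249779
```

>>> {"op": "carry_out", "data": {
  "deltas": [
    {"hand": 22, "dp": [0, 0.0043, 0], "spin": 0.0095},
    {"hand": 22, "dp": [-0.0003, 0.0086, 0], "spin": 0.019},
    {"hand": 22, "dp": [-0.0006, 0.0129, 0], "spin": 0.0286},
    {"hand": 22, "dp": [-0.0006, 0.0129, 0], "spin": 0.0286}
  ]
}}

```text
time: 16.95
ee_pos: [0.5736, 0.2181, 0.0811]
eef_rot: [0.969, 0.246, 0.0, -0.0]
ft_force: [-3.2, 2.0, 0.5]
width: 0.022
grip_force: 1.7
```

```bash
python3 st.py
```

```text
[0.5735629  0.21808852 0.08106317] F tool [-1.86 -3.3  -0.53] [0.567 0.721 0.09 ] yaw -1.0736 0.022016988320772576
```

>>> {"op": "carry_out", "data": {
  "deltas": [
    {"hand": 22, "dp": [0, 0.0043, 0], "spin": 0.0095},
    {"hand": 22, "dp": [-0.0003, 0.0086, 0], "spin": 0.019},
    {"hand": 22, "dp": [-0.0006, 0.0129, 0], "spin": 0.0286},
    {"hand": 22, "dp": [-0.0006, 0.0129, 0], "spin": 0.0286}
  ]
}}

```text
time: 17.35
ee_pos: [0.5752, 0.215, 0.0813]
eef_rot: [0.979, 0.202, 0.0, 0.0]
ft_force: [-2.4, 2.8, -0.3]
width: 0.0222
grip_force: 1.7
```

```bash
python3 st.py
```

```text
[0.57518967 0.21499353 0.08126422] F tool [-1.13 -3.55  0.28] [0.631 0.55  0.016] yaw -1.1637 0.02220480702478353
```

>>> {"op": "carry_out", "data": {
  "deltas": [
    {"hand": 22, "dp": [0, 0.0043, 0], "spin": 0.0095},
    {"hand": 22, "dp": [-0.0003, 0.0086, 0], "spin": 0.019},
    {"hand": 22, "dp": [-0.0006, 0.0129, 0], "spin": 0.0286},
    {"hand": 22, "dp": [-0.0006, 0.0129, 0], "spin": 0.0286}
  ]
}}

```text
time: 17.75
ee_pos: [0.5765, 0.2113, 0.0811]
eef_rot: [0.987, 0.158, 0.0, 0.0]
ft_force: [-0.9, -0.4, -0.8]
width: 0.022
grip_force: 0.0
```

```bash
python3 st.py
```

```text
[0.57653875 0.21126112 0.08112962] F tool [-0.96  0.07  0.78] [ 0.067  0.08  -0.036] yaw -1.2542 0.02204125049428462
```

Run:
```python
from h import *
im=camera("wrist")[:,:,::-1];a=camera("side")[:,:,::-1]
cv2.imwrite("pics/m7.png",np.hstack([cv2.resize(im[:384,60:460],(440,422)),cv2.resize(a[210:310,160:260],(340,422))]))
```

```text
(no output)
```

View pics/m7.png

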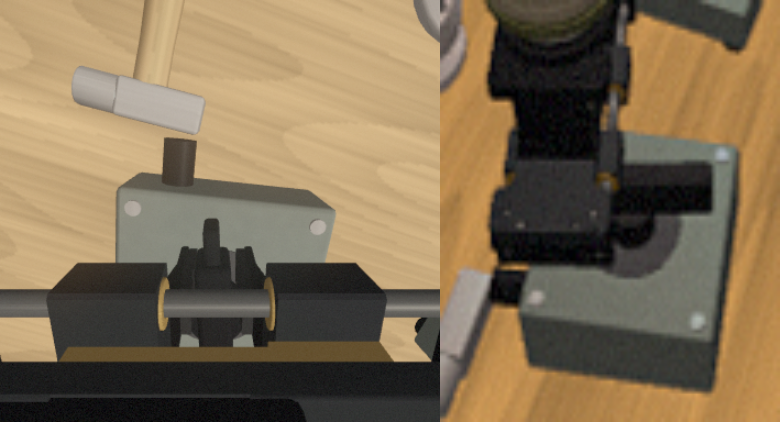

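>>> {"op": "carry_out", "data": {
  "deltas": [
    {"hand": 22, "dp": [0, 0.0043, 0], "spin": 0.0095},
    {"hand": 22, "dp": [-0.0003, 0.0086, 0], "spin": 0.019},
    {"hand": 22, "dp": [-0.0003, 0.0086, 0], "spin": 0.019}
  ]
}}

```text
time: 18.15
ee_pos: [0.5762, 0.2105, 0.0809]
eef_rot: [0.992, 0.129, -0.0, -0.0]
ft_force: [-1.5, 1.8, -0.3]
width: 0.0224
grip_force: 1.2
```

```bash
python3 st.py
```

```text
[0.57619956 0.21052651 0.08094739] F tool [-0.97 -2.14  0.26] [0.529 0.488 0.052] yaw -1.3125 0.02237611583003577
```

>>> {"op": "carry_out", "data": {
  "deltas": [
    {"hand": 22, "dp": [0, 0.0043, 0], "spin": 0.0095},
    {"hand": 22, "dp": [-0.0003, 0.0086, 0], "spin": 0.019},
    {"hand": 22, "dp": [-0.0003, 0.0086, 0], "spin": 0.019}
  ]
}}

```text
time: 18.45
ee_pos: [0.5758, 0.2103, 0.0809]
eef_rot: [0.995, 0.1, -0.001, -0.001]
ft_force: [-4.9, 6.8, 0.8]
width: 0.0222
grip_force: 4.1
```

```bash
python3 st.py
```

```text
[0.57580099 0.21027421 0.08093556] F tool [-3.45 -7.65 -0.77] [1.557 1.146 0.128] yaw -1.3708 0.022198923880457008
```

>>> {"op": "carry_out", "data": {
  "deltas": [
    {"hand": 36, "dp": [0, -0.008, 0], "spin": -0.02},
    {"hand": 40, "dp": [0, -0.008, 0], "spin": -0.02},
    {"hand": 40, "dp": [0, -0.008, 0], "spin": -0.02},
    {"hand": 40, "dp": [0, -0.008, -0.08], "spin": -0.02},
    {"hand": 40, "dp": [0, -0.008, -0.2], "spin": -0.02},
    {"hand": 40, "dp": [-0.2, -0.008, -0.4], "spin": -0.02},
    {"hand": 40, "dp": [-0.4, -0.008, -0.56], "spin": -0.02},
    {"hand": 40, "dp": [-0.55, -0.008, -0.56], "spin": -0.02},
    {"hand": 40, "dp": [-0.55, -0.008, -0.56], "spin": -0.02}
  ]
}}

```text
time: 19.35
ee_pos: [0.44, 0.1821, 0.2234]
eef_rot: [0.992, 0.13, 0.001, -0.001]
ft_force: [0.5, -0.0, 0.2]
width: 0.04
grip_force: 0.0
```

Run:
```python
from h import *
s=read_state();print(s["ee_pos"])
im=camera("wrist")[:,:,::-1];a=camera("side")[:,:,::-1];b=camera("scene")[:,:,::-1]
import pickle;pickle.dump(s,open("s8.pkl","wb"))
for n,i in zip("wsb",(im,a,b)):cv2.imwrite(f"pics/8{n}.png",i)
cv2.imwrite("pics/m8.png",np.hstack([cv2.resize(im[:300,:],(410,240)),cv2.resize(a[120:310,130:330],(390,370))[:240]*0]) if 0 else np.hstack([np.vstack([cv2.resize(im[:300],(400,234)),cv2.resize(b[140:280,150:390],(400,234))]),cv2.resize(a[120:320,150:320],(398,468))]))
```

```text
[0.43999573 0.18212869 0.22338178]
```

View pics/m8.png

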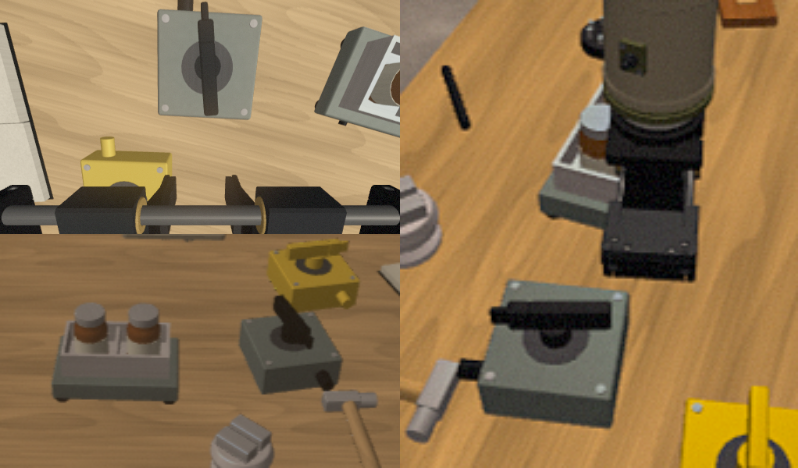

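Run:
```python
from h import *
import pickle
s=pickle.load(open("s8.pkl","rb"));W=cam("wrist",s);D=cam("side");S=cam("scene")
n=ray(W,(261,4),.108);t=ray(W,(268.8,147),.112);d=(n-t)[:2];d/=np.linalg.norm(d)
yaw=np.arctan2(-d[0],d[1]);print("nose,tail",n,t,"turn",.205-yaw)
c=np.array([.5415,.2012]);p=np.array([-d[1],d[0]])
for nm,C,f in(("side",D,"s"),("scene",S,"b")):
    g=cv2.imread(f"pics/8{f}.png").max(2)
    for z in (.112,.105):
        P=[proj(C,np.r_[c+d*a+p*b,z]) for a in(-.06,.048) for b in(-.009,.009)]
        B=[proj(C,np.r_[c+d*a+p*b,z-.03]) for a in(-.06,.048) for b in(-.009,.009)]
        print(nm,z,"top",np.round(P,1).tolist(),"bot",np.round(B,1).tolist())
    for x in ((205,210,220,230,235) if f=="s" else (318,322,328)):
        rows=range(240,275) if f=="s" else range(170,215)
        print(x,rows[0],[int(g[r,x]) for r in rows])
```

```text
nose,tail [0.6003 0.2213 0.108 ] [0.4844 0.1821 0.112 ] turn 1.4496519004420474
side 0.112 top [[241.0, 248.7], [240.8, 254.8], [196.5, 248.2], [195.6, 254.3]] bot [[241.3, 255.9], [241.0, 262.0], [197.7, 255.4], [196.9, 261.5]]
side 0.105 top [[241.1, 250.4], [240.8, 256.5], [196.8, 249.9], [195.9, 256.0]] bot [[241.3, 257.5], [241.1, 263.6], [198.0, 257.0], [197.2, 263.1]]
205 240 [119, 112, 115, 116, 117, 113, 111, 120, 119, 25, 31, 28, 31, 23, 12, 13, 12, 10, 17, 7, 28, 70, 75, 69, 65, 71, 63, 67, 69, 68, 66, 66, 102, 119, 115]
210 240 [156, 121, 118, 117, 113, 115, 119, 115, 86, 38, 43, 29, 34, 40, 16, 14, 3, 17, 0, 10, 0, 29, 17, 24, 26, 36, 60, 68, 73, 70, 67, 69, 66, 63, 68]
220 240 [181, 165, 121, 122, 121, 120, 122, 119, 86, 38, 42, 42, 39, 28, 13, 17, 18, 21, 23, 27, 23, 33, 8, 13, 1, 15, 16, 29, 61, 73, 69, 73, 69, 67, 64]
230 240 [162, 171, 155, 119, 121, 122, 123, 125, 92, 36, 48, 43, 38, 33, 25, 20, 16, 11, 13, 14, 22, 75, 84, 73, 91, 90, 104, 110, 121, 122, 118, 118, 119, 117, 113]
235 240 [167, 168, 169, 128, 122, 122, 129, 122, 89, 42, 40, 43, 42, 36, 10, 21, 12, 17
[... 267 characters left out ...]
320.0, 177.3], [331.0, 199.9], [336.9, 198.7]] bot [[313.4, 186.5], [318.9, 185.5], [329.7, 208.4], [335.5, 207.2]]
318 170 [136, 133, 136, 137, 137, 135, 95, 34, 35, 34, 37, 38, 32, 33, 34, 34, 32, 34, 34, 33, 42, 73, 77, 85, 80, 57, 48, 49, 51, 49, 43, 45, 50, 55, 56, 55, 53, 57, 61, 83, 83, 85, 84, 85, 83]
322 170 [137, 137, 137, 135, 137, 136, 135, 136, 133, 98, 50, 33, 35, 35, 35, 33, 36, 32, 34, 32, 35, 35, 34, 34, 34, 34, 35, 34, 35, 32, 32, 34, 34, 33, 34, 46, 54, 55, 54, 62, 85, 83, 85, 84, 84]
328 170 [112, 151, 139, 92, 96, 93, 94, 93, 94, 94, 94, 94, 92, 93, 92, 91, 80, 63, 38, 33, 37, 32, 33, 34, 37, 34, 32, 34, 35, 32, 33, 31, 32, 34, 34, 40, 55, 56, 54, 54, 77, 81, 80, 84, 84]
```

```bash
python3 -c "
from bench import *
print(close_job())"
```

```text
the job is handed in; nothing more can be done
None
```

The job is handed in at about 19.5 s: both jars stand upright in the carrier, one per cell, and the isolator handle sits fully up and locked in the ON slot at about 1.45 rad, with the arm clear of everything.

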